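# Swap two reagent jars into their own spill trays, each on its disc

## Robot

A 6-joint arm with a two-finger parallel gripper is mounted at the origin on the work surface. World frame = base frame: x ahead of the robot, y to its left, z up, the work surface at z = 0. Lengths are in m, angles in rad, forces in N, time in s.
With the tool pointing down it reaches from about 0.4 to 0.825 m from the base axis. Payload 7 kg.
Tool frame: the origin (TCP) lies on the centre line of the jaws, within the pads' length; the fingertips stand 11 mm ahead of it and the grasp point (between the pads) lies 8 mm behind it; z points along the fingers, y is the line along which they close (so a half turn about z gives the same grasp; the last joint's range is limited). The gripper opens to 88 mm and grips with 3 to 60 N. Pads are 19 mm wide; open, the fingers measure 130 mm over their backs; the gripper's body (78 mm by 193 mm) begins 47 mm behind the grasp point.
Start: joints at [-0.962, 0.359, 0.012, 0, -1.224, -0.288], TCP at [0.213, -0.641, 0.21] pointing down, gripper open.
Joint ranges: [-3.07, 3.07], [-1.43, 2.12], [-1.02, 1.25], [-3.03, 1.67], [-3.05, -0], [-3.03, 3.03]. Speed limits (rad/s): [2.39, 2.39, 3.01, 3.14, 3.14, 3.14].

## Interface

Orientations are given as a rotation vector (axis times angle).
In Python, from rig import * gives the robot as it stands. The module is installed in compiled form; this text tells all that it offers.
- The arm moves only by the shell command python3 -m inch 'ROWS'. ROWS is JSON, a list of rows, each a list of 3 entries, a list of its own where there are three numbers: the opening, from 0 (shut) to 1 (fully open), then the shift along the tool's x, y, z in units of 40 mm (1.0 is 40 mm), then the turn, a rotation vector about the tool's x, y, z in units of 6 degrees (1.0 is 6 degrees). A call has 1 to 20 rows; each row shifts and turns the commanded pose from where the row before left it, along the tool's axes as they then stand; what a row does not reach is not made up. A row lasts 1/10 s, in which the tool goes at most 50 mm and 8.59 degrees, less where a joint would pass 70% of its speed; a pose out of reach is approached as far as the arm can. A call is refused whole if a number of a shift passes 1 or a number of a turn 1, either way. A call with a gripper value outside its range is refused whole. The fingers move at their own pace and stop on an object; the grip force is fixed at half the most. Time passes only in rows, so rows that do not move let the fingers close. It gives the time, the measured TCP pose, the force, the opening and the grip force at its end, in the units of the state.
- sense(): the state, without advancing time (a new reading comes with each control period).
- read_camera(name): name is "side" or "top"; returns the picture (384x512x3 uint8, red, green, blue); there is no depth.
- camera_params(name): a dict with "camera_matrix" (3x3 intrinsics, pixels), "R" (3x3) and "t" (3): a world point X has camera coordinates R X + t. Camera axes: x right, y down, z forward; pixel columns grow to the right and rows downward; lengths in m; the calibration is good to about 2 mm. A picture is of the moment at which its call begins. camera_params takes no time and is no camera call.
- finish_job(): hands the job in; it is judged then, once.
Trained networks look in the newest picture that a camera, given by its name, has taken for a name from the list of things; names that differ only in an ending like _2 or _b are one class to them, and where a whole thing is asked for, a point or a joint stands for the part that bears it (a point fixed in the world has none). Each returns a list of dicts, best first, with "p" (0 to 1); they miss things now and then, are a little off and sometimes report something else, mostly with a low value. They report only what shows in the picture. A call takes as long as a camera call. They do not tell look-alikes from the thing itself.
- regions_of(camera, query): "region" (384x512 bool, what is visible of it) and "position" ([column, row] in pixels, amid what is visible of it).
- pinpoint(camera, query): "position" ([column, row] in pixels: a listed point, or the origin of a listed thing).
The state is a dict: "time": time; "joints": joint angles; "dq": joint speeds; "effort": joint torques, N m; "tool_pos": TCP position; "tcp_rot": TCP orientation; "force": force on the tool from outside, world axes, zero at the start; "wrist_torque": the same for the moment, N m; "width": finger opening in m; "finger_force": force on a finger pad.
Only numpy, scipy, OpenCV 4.12 (cv2) and the standard library are available. Lean on these libraries where they do the work, as an engineer would, in place of code of your own. Each camera call takes 0.05 s, during which the arm holds its last target. There are 200 camera calls.

## Task

The blue-capped and the red-capped reagent jar stand in each other's spill trays: park one of them on the free white tile, then swap them so that each jar ends upright in the tray of its own colour, centred on the disc of its own colour, which must be laid flat in the middle of that tray before the jar goes on it. Set the jars down gently and never tip them, and leave the small beaker, the amber bottle and the wash bottle where they stand.

Things in the scene. Friction and masses are not known exactly. Their poses are not given: they have to be found in the camera images.
- jar_blue: loose white plastic reagent jar with a blue screw cap and a blue band, about 0.22 kg, closed and rigid, 100 mm tall: round body 56 mm across up to 60 mm, narrowing to 42 mm at 70 mm, then the cap, 44 mm across, from 70 to 100 mm. It starts upright in the red tray, without a disc. Origin: centre of the underside; z up along the jar
- jar_red: loose white plastic reagent jar with a red screw cap and a red band, about 0.22 kg, closed and rigid, 100 mm tall: round body 56 mm across up to 60 mm, narrowing to 42 mm at 70 mm, then the cap, 44 mm across, from 70 to 100 mm. It starts upright in the blue tray, without a disc. Origin: centre of the underside; z up along the jar
- disc_blue: loose flat solid blue plastic disc (a riser), 60 mm across, 18 mm thick, 60 g, the plate that the blue-capped jar stands on; starts flat on the bench. Origin: centre of the underside; z up; same all round
- disc_red: loose flat solid red plastic disc (a riser), 60 mm across, 18 mm thick, 60 g, the plate that the red-capped jar stands on; starts flat on the bench. Origin: centre of the underside; z up; same all round
- tray_blue: blue shallow square spill tray, fixed to the bench: outside 124 x 124 mm, inside 116 x 116 mm, walls 4 mm thick, floor top 4 mm and rim 10 mm above the bench. A disc lying in it rises 12 mm above the rim. Origin: centre of the underside, at bench height; x and y along its sides, z up
- tray_red: red shallow square spill tray, fixed to the bench: outside 124 x 124 mm, inside 116 x 116 mm, walls 4 mm thick, floor top 4 mm and rim 10 mm above the bench. A disc lying in it rises 12 mm above the rim. Origin: centre of the underside, at bench height; x and y along its sides, z up
- tile: white ceramic tile, fixed to the bench, 110 x 110 mm and 6 mm thick, free at the start: the parking spot. Origin: centre of the underside, at bench height; x and y along its sides, z up
- beaker: small empty glass beaker, loose, 46 mm across at the rim, 60 mm tall, stands in the row with the discs; to be left alone. Origin: centre of the underside; z up
- amber_bottle: brown bottle with a black cap and a paper label, loose, 58 mm across, 114 mm tall, beyond the trays; to be left alone. Origin: centre of the underside; z up
- wash_bottle: white wash bottle, loose, 56 mm across, 115 mm to the top of its screw top, with a thin bent spout up to 145 mm that reaches 53 mm from its axis along its own x; beyond the trays; to be left alone. Origin: centre of the underside; z up
Things that resemble listed ones, but are neither listed nor needed, are in the scene too. Leave any black or green look-alike of the disc_red alone.

How it is judged:
On the way, in this order (a step that is already met when the one before it is completed fails the run):
1. one of the two jars stands released and upright on the white tile (((horizontal distance between jar_blue and tile below 0.03 m and z of jar_blue in the frame of tile between 0.003 and 0.01 m and angle between jar_blue's own z axis and vertical below 0.09 rad and contact force between the fingers and jar_blue below 0.3 N and linear speed of jar_blue below 0.02 m/s and angular speed of jar_blue below 0.2 rad/s) or (horizontal distance between jar_red and tile below 0.03 m and z of jar_red in the frame of tile between 0.003 and 0.01 m and angle between jar_red's own z axis and vertical below 0.09 rad and contact force between the fingers and jar_red below 0.3 N and linear speed of jar_red below 0.02 m/s and angular speed of jar_red below 0.2 rad/s))), for 0.2 s.
2. one jar stands released on the disc of its colour in the tray of its colour (((horizontal distance between disc_blue and tray_blue below 0.015 m and z of disc_blue in the frame of tray_blue between 0.001 and 0.008 m and angle between each of disc_blue, jar_blue's own z axis and vertical below 0.09 rad and horizontal distance between jar_blue and disc_blue below 0.012 m and z of jar_blue in the frame of disc_blue between 0.015 and 0.022 m and contact force between the fingers and jar_blue below 0.3 N) or (horizontal distance between disc_red and tray_red below 0.015 m and z of disc_red in the frame of tray_red between 0.001 and 0.008 m and angle between each of disc_red, jar_red's own z axis and vertical below 0.09 rad and horizontal distance between jar_red and disc_red below 0.012 m and z of jar_red in the frame of disc_red between 0.015 and 0.022 m and contact force between the fingers and jar_red below 0.3 N))), for 0.2 s.
At the end, for the whole second after the job is handed in: each disc lies flat on the floor of the tray of its own colour, within 15 mm of its centre; each jar stands upright (within 5 degrees) on the disc of its own colour, within 12 mm of the disc's centre; all are released and at rest (horizontal distance between disc_blue and tray_blue below 0.015 m and z of disc_blue in the frame of tray_blue between 0.001 and 0.008 m and angle between each of disc_blue, jar_blue, disc_red, jar_red's own z axis and vertical below 0.09 rad and horizontal distance between jar_blue and disc_blue below 0.012 m and z of jar_blue in the frame of disc_blue between 0.015 and 0.022 m and linear speed of each of jar_blue, disc_blue, jar_red, disc_red below 0.02 m/s and angular speed of each of jar_blue, disc_blue, jar_red, disc_red below 0.2 rad/s and horizontal distance between disc_red and tray_red below 0.015 m and z of disc_red in the frame of tray_red between 0.001 and 0.008 m and horizontal distance between jar_red and disc_red below 0.012 m and z of jar_red in the frame of disc_red between 0.015 and 0.022 m); the robot touches nothing.
It fails at once if a jar is tipped by more than about 30 degrees (angle between any of jar_blue, jar_red's own z axis and vertical above 0.5 rad).
It fails at once if a jar is dropped (moves faster than 0.6 m/s while not held) ((linear speed of jar_blue above 0.6 m/s and contact force between the fingers and jar_blue below 0.1 N) or (linear speed of jar_red above 0.6 m/s and contact force between the fingers and jar_red below 0.1 N)).
It fails at once if the small beaker is shifted by more than 30 mm or knocked over (distance of beaker from where it was at the start of the episode above 0.03 m or angle between beaker's own z axis and vertical above 0.5 rad).
It fails at once if the amber bottle is shifted by more than 30 mm or knocked over (distance of amber_bottle from where it was at the start of the episode above 0.03 m or angle between amber_bottle's own z axis and vertical above 0.5 rad).
It fails at once if the wash bottle is shifted by more than 30 mm or knocked over (distance of wash_bottle from where it was at the start of the episode above 0.03 m or angle between wash_bottle's own z axis and vertical above 0.5 rad).
It also fails if it takes over 136 s, if anything falls off the work surface, if the arm or the gripper's body presses on something with over 40 N, if the wrist force passes 120 N, or if a joint passes its speed limit or range.

## Working session

There is one attempt and no reset: what is moved stays moved. The work goes in short steps, Python scripts to look and compute and a shell command to move; the robot and the scene stay as the last step left them, time stands still between calls to the robot, and variables do not carry over. Pictures are saved under pics/ and viewed, at most 14 in all, crops included, and the job is handed in when it is done.

```bash
mkdir -p pics; cat > h.py <<'E'
from rig import *
import numpy as np, cv2
def cam(n):
    c=camera_params(n); return np.array(c["camera_matrix"]),np.array(c["R"]),np.array(c["t"])
def ray(n,p):
    K,R,t=cam(n); d=R.T@np.linalg.inv(K)@np.array([p[0],p[1],1.]); return -R.T@t,d
def onz(n,p,z):
    o,d=ray(n,p); return o+d*(z-o[2])/d[2]
def tri(p1,p2):
    o,d=ray("top",p1);q,e=ray("side",p2); d/=np.linalg.norm(d);e/=np.linalg.norm(e)
    s=np.linalg.lstsq(np.c_[d,-e],q-o,rcond=None)[0]
    a=o+s[0]*d;b=q+s[1]*e; return (a+b)/2,np.linalg.norm(a-b)
def proj(n,X):
    K,R,t=cam(n); u=K@(R@np.array(X)+t); return u[:2]/u[2]
E
python3 - <<'E'
from h import *
for n in("top","side"):
    im=read_camera(n); cv2.imwrite(f"pics/{n}0.png",cv2.cvtColor(im,cv2.COLOR_RGB2BGR))
    K,R,t=cam(n); print(n,K[0,0],(-R.T@t).round(3),R[2].round(2))
D={}
for q in "jar_blue jar_red disc_blue disc_red tray_blue tray_red tile beaker amber_bottle wash_bottle".split():
    for n in("top","side"):
        D[q,n]=pinpoint(n,q)
        print(q,n,[(np.round(r["position"]).tolist(),round(r["p"],2),onz(n,r["position"],0).round(3).tolist()) for r in D[q,n][:4]])
    if D[q,"top"] and D[q,"side"]:
        X,e=tri(D[q,"top"][0]["position"],D[q,"side"][0]["position"]); print("   ",X.round(3),round(e,4))
s=sense();print(s["time"],s["tool_pos"],s["tcp_rot"],s["width"])
E
```

```text
top 434.51383131995914 [0.501 0.018 1.142] [ 0.05 -0.03 -1.  ]
side 402.05999070557624 [0.259 0.556 0.523] [ 0.35 -0.71 -0.61]
jar_blue top [([353.0, 178.0], 0.57, [0.612, -0.279, 0.0])]
jar_blue side [([278.0, 136.0], 0.94, [0.611, -0.268, 0.0])]
    [ 0.614 -0.28  -0.007] 0.0037
jar_red top [([255.0, 155.0], 0.62, [0.668, -0.017, 0.0])]
jar_red side [([208.0, 180.0], 0.58, [0.667, -0.025, 0.0])]
    [ 0.665 -0.018  0.006] 0.0048
disc_blue top [([243.0, 237.0], 0.59, [0.451, 0.011, 0.0])]
disc_blue side [([294.0, 223.0], 0.89, [0.448, 0.016, 0.0])]
    [ 0.45   0.011 -0.005] 0.0015
disc_red top [([332.0, 245.0], 0.98, [0.434, -0.223, 0.0]), ([294.0, 260.0], 0.65, [0.394, -0.124, 0.0]), ([339.0, 282.0], 0.59, [0.336, -0.242, 0.0])]
disc_red side [([343.0, 193.0], 0.95, [0.392, -0.118, 0.0]), ([385.0, 170.0], 0.91, [0.334, -0.245, 0.0]), ([341.0, 161.0], 0.79, [0.433, -0.231, 0.0])]
    [ 0.423 -0.246 -0.101] 0.0112
tray_blue top [([252.0, 158.0], 0.6, [0.661, -0.01, 0.0])]
tray_blue side [([208.0, 184.0], 0.79, [0.659, -0.013, 0.0])]
    [ 0.659 -0.011  0.002] 0.0032
tray_red top [([
[... 382 characters left out ...]
([172.0, 240.0], 0.52, [0.44, 0.196, 0.0])]
beaker side [([254.0, 297.0], 0.85, [0.438, 0.203, 0.0]), ([206.0, 144.0], 0.65, [0.754, -0.149, 0.0])]
    [ 0.44   0.198 -0.007] 0.0005
amber_bottle top [([200.0, 124.0], 0.71, [0.748, 0.129, 0.0])]
amber_bottle side [([128.0, 210.0], 0.82, [0.756, 0.132, 0.0])]
    [0.751 0.131 0.001] 0.0078
wash_bottle top [([306.0, 125.0], 0.72, [0.751, -0.152, 0.0]), ([200.0, 122.0], 0.23, [0.752, 0.13, 0.0])]
wash_bottle side [([252.0, 296.0], 0.63, [0.441, 0.203, 0.0]), ([209.0, 145.0], 0.56, [0.744, -0.15, 0.0])]
    [ 0.808 -0.284 -0.742] 0.2127
1.1 [ 0.21281801 -0.64056031  0.20977512] [-5.01723936e-01  3.10122528e+00 -7.53349080e-05] 0.08762598761566373
```

View pics/top0.png

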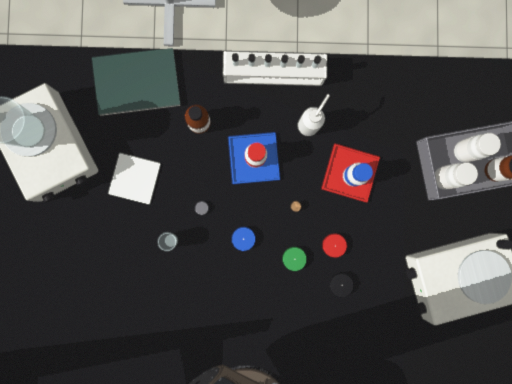

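View pics/side0.png

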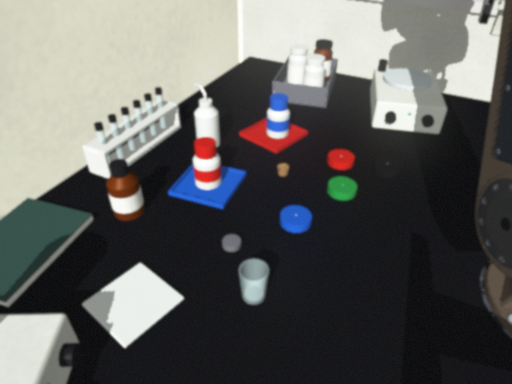

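Top view: red disc at (334,245) and blue disc at (243,238). The look-alikes are a green disc at (294,259) and a black one at (342,285), and only (334,245) is red. The blue-capped jar is at (357,174) in the red tray, the red-capped jar at (256,153) in the blue tray. The white tile is at (135,179) and the beaker at (168,241). Next I'll measure precisely and crop the disc to confirm it.

```bash
cat >> h.py <<'E'
from scipy.optimize import least_squares
def comp(n,im,col,seed):
    h=cv2.cvtColor(im,cv2.COLOR_RGB2HSV); H,S,V=[h[...,i].astype(int) for i in range(3)]
    m=(S>130)&(V>60)&((H>105)&(H<130) if col=="blue" else (H<9)|(H>171)) if col!="white" else (S<60)&(V>140)
    k,l,st,c=cv2.connectedComponentsWithStats(m.astype(np.uint8),connectivity=4)
    ys,xs=np.nonzero((l>0)&(st[l,4]>25)); i=np.argmin((xs-seed[0])**2+(ys-seed[1])**2)
    return (l==l[ys[i],xs[i]]).astype(np.uint8)
def hullc(n,X,r,h):
    a=np.linspace(0,2*np.pi,40); P=np.array([proj(n,[X[0]+r*np.cos(t),X[1]+r*np.sin(t),X[2]+z]) for t in a for z in(0,h)],np.float32)
    m=cv2.moments(cv2.convexHull(P)); return np.array([m["m10"],m["m01"]])/m["m00"],m["m00"]
def cyl(ims,col,X0,r,h):
    """cylinder base centre X from the mask centroids in both views"""
    C={};A=[]
    for n in ims:
        m=comp(n,ims[n],col,hullc(n,X0,r,h)[0]); mm=cv2.moments(m,True); C[n]=np.array([mm["m10"],mm["m01"]])/mm["m00"]
        A.append((int(mm["m00"]),int(hullc(n,X0,r,h)[1])))
    s=least_squares(lambda X:np.concatenate([hullc(n,X,r,h)[0]-C[n] for n in ims]),X0)
    return s.x.round(4),round(np.abs(s.fun).max(),2),A
def rect(n,im,col,X0,z,side):
    m=comp(n,im,col,proj(n,X0)); c=cv2.findContours(m,0,2)[0]; c=max(c,key=cv2.contourArea)
    P=np.array([onz(n,p[0],z)[:2] for p in c],np.float32); return cv2.minAreaRect(P)
E
python3 - <<'E'
from h import *
ims={n:read_camera(n) for n in("top","side")}
for q,col,X0,r,h in [("capB","blue",[.612,-.279,.07],.022,.03),("capR","red",[.666,-.018,.07],.022,.03),
   ("discB","blue",[.45,.012,0],.03,.018),("discR","red",[.433,-.228,0],.03,.018)]:
    print(q,*cyl(ims,col,X0,r,h))
for q,col,X0,z in [("trayB","blue",[.615+.05,-.01+.05,.004],.01),("trayR","red",[.625-.03,-.273+.04,.004],.01),("tile","white",[.602,.297,.006],.006)]:
    for n in ims: print(q,n,rect(n,ims[n],col,X0,z,0))
    # height check of a corner
E
python3 - <<'E'
import cv2
a=cv2.imread('pics/top0.png')[140:300,225:385]; cv2.imwrite('pics/crop1.png',cv2.resize(a,(600,600),interpolation=3))
E
```

```text
Traceback (most recent call last):
  File "h.py", line 31, in cyl
    s=least_squares(lambda X:np.concatenate([hullc(n,X,r,h)[0]-C[n] for n in ims]),X0)
  File "h.py", line 31, in <lambda>
    s=least_squares(lambda X:np.concatenate([hullc(n,X,r,h)[0]-C[n] for n in ims]),X0)
                                             ~~~~~^^^^^^^^^
  File "h.py", line 23, in hullc
    a=np.linspace(0,2*np.pi,40); P=np.array([proj(n,[X[0]+r*np.cos(t),X[1]+r*np.sin(t),X[2]+z]) for t in a for z in(0,h)],np.float32)
                                             ~~~~^^^^^^^^^^^^^^^^^^^^^^^^^^^^^^^^^^^^^^^^^^^^^^
  File "h.py", line 14, in proj
    K,R,t=cam(n); u=K@(R@np.array(X)+t); return u[:2]/u[2]
          ~~~^^^
  File "h.py", line 4, in cam
    c=camera_params(n); return np.array(c["camera_matrix"]),np.array(c["R"]),np.array(c["t"])
ValueError: time passes only in moves, steps and waits
```

View pics/crop1.png

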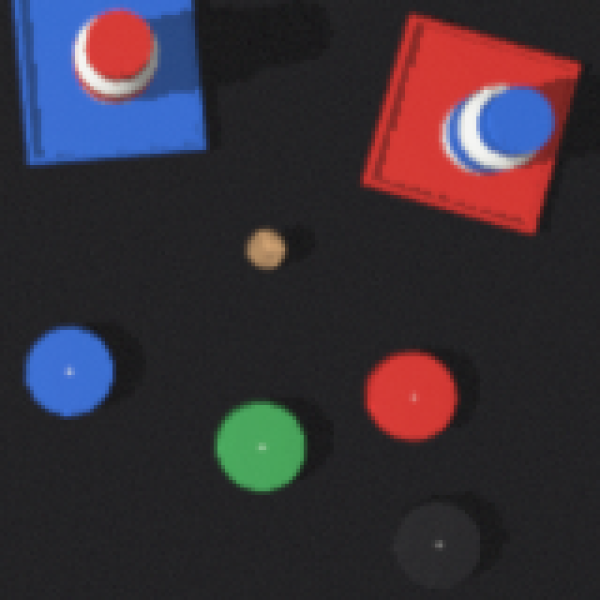

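The crop confirms the red disc at (334,245) is the only red one; green and black are separate. The interface throttles calibration calls, so I'll cache it.

```bash
python3 - <<'E'
s=open('h.py').read()
s=s.replace('''def cam(n):
''','''import functools
@functools.cache
def cam(n):
''').replace("least_squares(lambda X:np","least_squares(lambda Y:np").replace("hullc(n,X,r,h)[0]-C[n] for n in ims]),X0)","hullc(n,Y-1,r,h)[0]-C[n] for n in ims]),np.array(X0)+1,diff_step=1e-3)").replace("return s.x.round(4)","return (s.x-1).round(4)")
open('h.py','w').write(s)
E
cat > m.py <<'E'
from h import *
ims={n:read_camera(n) for n in("top","side")}
for q,col,X0,r,h in [("capB","blue",[.612,-.279,.07],.022,.03),("capR","red",[.666,-.018,.07],.022,.03),
   ("discB","blue",[.45,.012,0],.03,.018),("discR","red",[.433,-.228,0],.03,.018)]:
    print(q,*cyl(ims,col,X0,r,h))
for q,col,X0,z in [("trayB","blue",[.665,.04,.004],.01),("trayR","red",[.595,-.233,.004],.01),("tile","white",[.602,.297,.006],.006)]:
    for n in ims:
        (c,w,a)=rect(n,ims[n],col,X0,z,0); print(q,n,np.round(c,4),np.round(w,4),round(a,1))
E
python3 m.py
```

```text
capB [ 0.6183 -0.2773  0.075 ] 0.35 [(268, 311), (271, 316)]
capR [ 0.6638 -0.0171  0.0736] 0.44 [(249, 285), (420, 469)]
discB [ 0.4481  0.0105 -0.0005] 0.14 [(475, 428), (851, 741)]
discR [ 4.341e-01 -2.273e-01 -2.000e-04] 0.1 [(495, 448), (562, 464)]
trayB top [ 0.6592 -0.0138] [0.1289 0.1284] 6.2
trayB side [ 0.657  -0.0086] [0.1351 0.1448] 6.2
trayR top [ 0.625  -0.2691] [0.13   0.1298] 74.6
trayR side [ 0.6226 -0.262 ] [0.1465 0.1428] 75.1
tile top [0.6001 0.297 ] [0.1108 0.1105] 76.9
tile side [0.5985 0.2988] [0.1116 0.1132] 76.7
```

```bash
cat > d.py <<'E'
import sys; from h import *
from scipy.spatial.transform import Rotation as Ro
T=np.array(eval(sys.argv[1])); s=sense(); R=Ro.from_rotvec(s["tcp_rot"])
W=Ro.from_matrix(np.diag([-1.,1,-1]))
print("t",s["time"],"pos",np.round(s["tool_pos"],4),"w",round(s["width"],4),"units",((R.inv().apply(T-s["tool_pos"]))/.04).round(2),"turn to aligned",(np.degrees((R.inv()*W).as_rotvec())/6).round(2),"j",np.round(s["joints"],2))
E
python3 -m inch '[[1,[0,0,0],[0,0,1]],[1,[0,0,0],[0,0,1]],[1,[0,0,0],[0,0,1]],[1,[0,0,0],[0,0,0.07]]]'; python3 d.py '[.6638,-.0171,.2]'
```

```text
time: 1.7
tool_pos: [0.2128, -0.6405, 0.2098]
tcp_rot: [-0.004, -3.142, -0.0]
force: [-0.2, 0.1, -0.1]
width: 0.0879
finger_force: 0.0
t 1.7 pos [ 0.2128 -0.6405  0.2098] w 0.0879 units [-11.24  15.61   0.24] turn to aligned [ 0.   -0.   -0.02] j [-0.96  0.36  0.01  0.   -1.22 -0.61]
```

```bash
python3 -m inch '[[1,[-0.7,0.97,0],[0,0,0]],[1,[-0.7,0.97,0],[0,0,0]],[1,[-0.7,0.97,0],[0,0,0]],[1,[-0.7,0.97,0],[0,0,0]],[1,[-0.7,0.97,0],[0,0,0]],[1,[-0.7,0.97,0],[0,0,0]],[1,[-0.7,0.97,0],[0,0,0]],[1,[-0.7,0.97,0],[0,0,0]],[1,[-0.7,0.97,0],[0,0,0]],[1,[-0.7,0.97,0],[0,0,0]],[1,[-0.7,0.97,0],[0,0,0]],[1,[-0.7,0.97,0],[0,0,0]],[1,[-0.7,0.97,0],[0,0,0]],[1,[-0.7,0.97,0],[0,0,0]],[1,[-0.7,0.97,0],[0,0,0]],[1,[-0.7,0.97,0],[0,0,0]],[1,[0,0,0],[0,0,0]],[1,[0,0,0],[0,0,0]]]'; python3 d.py '[.6638,-.0171,.087]'
```

```text
time: 3.5
tool_pos: [0.6615, -0.0188, 0.209]
tcp_rot: [0.006, -3.141, 0.0]
force: [-0.2, 0.4, 0.1]
width: 0.0875
finger_force: 0.0
t 3.5 pos [ 0.6615 -0.0188  0.209 ] w 0.0875 units [-0.06  0.04  3.05] turn to aligned [-0.   -0.01  0.03] j [ 0.27  0.34 -0.02 -0.   -1.21 -1.83]
```

```bash
python3 -m inch '[[1,[-0.06,0.04,0.7],[0,0,0]],[1,[0,0,0.8],[0,0,0]],[1,[0,0,0.8],[0,0,0]],[1,[0,0,0.5],[0,0,0]],[1,[0,0,0.25],[0,0,0]],[0,[0,0,0],[0,0,0]],[0,[0,0,0],[0,0,0]],[0,[0,0,0],[0,0,0]],[0,[0,0,0],[0,0,0]],[0,[0,0,0],[0,0,0]],[0,[0,0,0],[0,0,0]],[0,[0,0,0],[0,0,0]],[0,[0,0,0],[0,0,0]]]'; python3 d.py '[.6,.297,.16]'
```

```text
time: 4.8
tool_pos: [0.6637, -0.0184, 0.0878]
tcp_rot: [0.001, 3.142, -0.0]
force: [-0.6, 0.4, -0.3]
width: 0.0291
finger_force: 0.0
t 4.8 pos [ 0.6637 -0.0184  0.0878] w 0.0291 units [ 1.6   7.88 -1.81] turn to aligned [-0.    0.   -0.01] j [ 0.27  0.43 -0.17  0.   -0.97 -1.84]
```

```bash
python3 - <<'E'
from h import *
im=read_camera("side"); t=read_camera("top")
a=np.hstack([cv2.resize(im[90:240,130:330],(400,300)),cv2.resize(t[80:230,160:360],(400,300))])
cv2.imwrite("pics/c2.png",a[...,::-1]); print(sense()["width"],sense()["finger_force"])
E
```

```text
0.020638673463122603 0.0
```

View pics/c2.png

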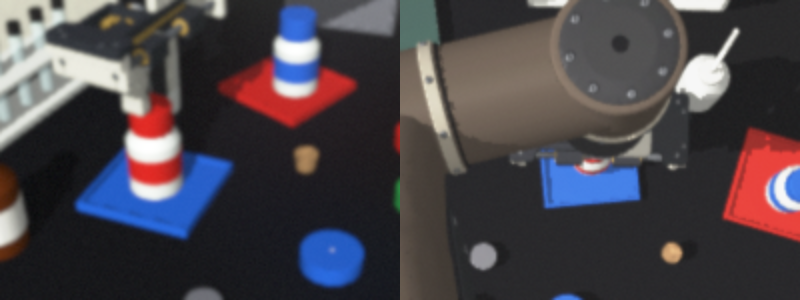

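```bash
python3 - <<'E'
from h import *
s=sense();p=s["tool_pos"];print(p,s["width"],s["finger_force"])
for dz in (-.011,.055):
    for dy in (-.011,.011): print("pad",dz,dy,(proj("side",p+[0,dy,dz])-[130,90])*2)
for z in (.07,.10): print("cap",(proj("side",[.6638,-.0171,z+.004])-[130,90])*2)
im=read_camera("side"); cv2.imwrite("pics/c3.png",cv2.resize(im[70:210,140:280],(600,600),interpolation=3)[...,::-1])
E
```

```text
[ 0.6636541  -0.01844294  0.08773981] 0.020638673463122603 0.0
pad -0.011 -0.011 [156.76298473 119.48328838]
pad -0.011 0.011 [145.09499773 129.79585839]
pad 0.055 -0.011 [152.39279286  62.43033082]
pad 0.055 0.011 [140.02687639  72.13916228]
cap [150.33777614 127.44544885]
cap [148.24168163 102.18158694]
```

View pics/c3.png

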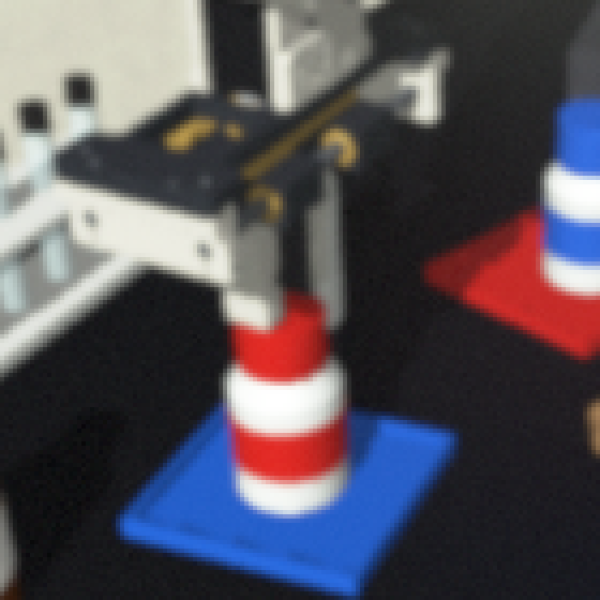

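Fingers look about 44 mm apart and astride the cap, contrary to the width reading. I'll hold a few rows and then try a small test lift.

```bash
python3 -m inch '[[0,[0,0,0],[0,0,0]],[0,[0,0,0],[0,0,0]],[0,[0,0,0],[0,0,0]],[0,[0,0,0],[0,0,0]]]'; python3 - <<'E'
from h import *
im=read_camera("side"); cv2.imwrite("pics/c4.png",cv2.resize(im[70:210,140:280],(600,600),interpolation=3)[...,::-1]); s=sense(); print(s)
E
```

```text
time: 5.35
tool_pos: [0.6636, -0.0184, 0.0877]
tcp_rot: [-0.001, -3.142, 0.0]
force: [-0.1, -0.3, 0.0]
width: 0.0006
finger_force: 0.0
{'time': 5.4, 'joints': array([ 2.65255410e-01,  4.34268683e-01, -1.66266838e-01,  7.07605331e-06,
       -9.70329910e-01, -1.83672133e+00]), 'dq': array([-0.00034186,  0.00333553, -0.00026811, -0.00057984, -0.00034003,
        0.00055918]), 'effort': array([ 1.57638715e-04, -6.02738857e+01,  2.56285197e+01,  6.08351067e+00,
       -8.69094743e-02,  5.65451489e-05]), 'tool_pos': array([ 0.6636333 , -0.0184731 ,  0.08774528]), 'tcp_rot': array([-1.04549599e-03, -3.14152733e+00,  3.73404285e-05]), 'force': array([0.48583463, 0.25655265, 0.25318171]), 'wrist_torque': array([-0.00936256,  0.01057569, -0.04216764]), 'finger_force': 0.0, 'width': 0.0004343836038516572}
```

View pics/c4.png

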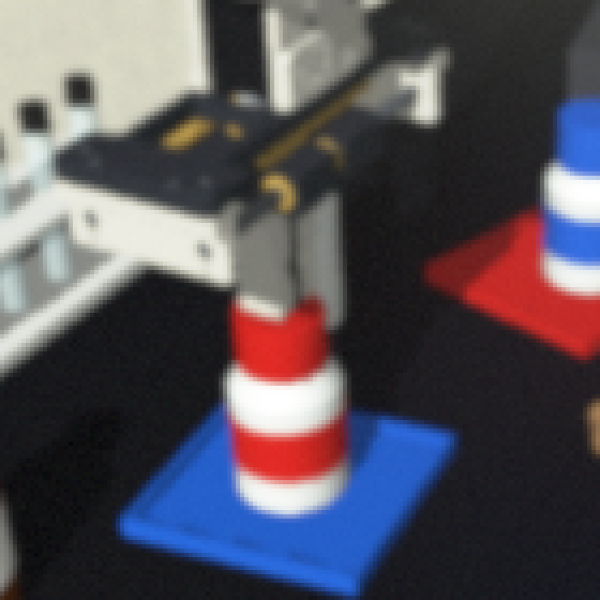

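The fingers shut fully on air. They seem to sit higher than, or off from, the reported TCP. I'll raise them clear and compare the tip pixels with the prediction.

```bash
python3 -m inch '[[0,[0,0,-0.5],[0,0,0]],[0,[0.5,0,-0.8],[0,0,0]],[0,[1,0,0],[0,0,0]],[0,[1,0,0],[0,0,0]],[0,[1,0,0],[0,0,0]],[0,[0,0,0],[0,0,0]],[0,[0,0,0],[0,0,0]]]'; python3 - <<'E'
from h import *
im=read_camera("side"); t=read_camera("top");s=sense();p=s["tool_pos"];print(p)
a=im.copy();b=t.copy()
def dot(img,n,X,c): cv2.circle(img,tuple(int(v) for v in proj(n,X).round()),1,c,-1)
print("side",proj("side",p+[0,0,-.011]),"top",proj("top",p+[0,0,-.011]))
for sx in(-.0095,.0095):
  for sy in(-.021,.021): dot(a,"side",p+[sx,sy,-.011],(0,255,0))
for sx in(-.039,.039):
  for sy in(-.0965,.0965): dot(b,"top",p+[sx,sy,.055],(0,255,0)); dot(a,"side",p+[sx,sy,.055],(255,255,0))
o=np.hstack([cv2.resize(a[60:260,170:370],(400,400)),cv2.resize(b[60:260,160:360],(400,400))])
cv2.imwrite("pics/c5.png",o[...,::-1])
E
```

```text
time: 6.1
tool_pos: [0.5234, -0.0183, 0.1407]
tcp_rot: [0.0, 3.14, 0.001]
force: [0.4, -0.7, 0.7]
width: 0.0006
finger_force: 0.0
[ 0.52454809 -0.01816761  0.14019721]
side [267.29902926 147.30590699] top [256.19074251 207.97546258]
```

View pics/c5.png

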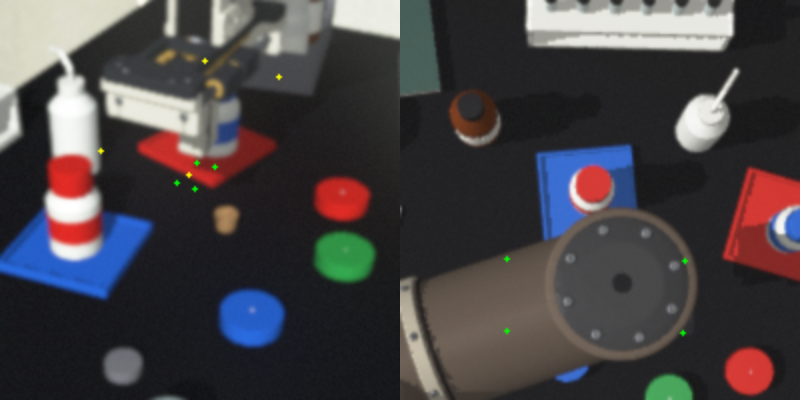

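```bash
python3 - <<'E'
from h import *
im=read_camera("side");s=sense();p=s["tool_pos"]
for h in(.1,.15,.2,.25,.3): print(h,proj("top",p+[0,0,h]).round(1))
f=6;a=cv2.resize(im[80:180,200:300],None,fx=f,fy=f,interpolation=cv2.INTER_CUBIC)
def P(X): return tuple(int(v) for v in ((proj("side",X)-[200,80]+.5)*f).round())
for dz,c in((0,(0,255,0)),(.025,(255,255,0))):
  for sx in(-.0095,.0095):
    for sy in(-.021,0,.021): cv2.circle(a,P(p+[sx,sy,dz-.011]),3,c,-1)
cv2.imwrite("pics/c6.png",a[...,::-1])
E
```

```text
0.1 [258.1 206.8]
0.15 [259.2 206.1]
0.2 [260.3 205.4]
0.25 [261.6 204.6]
0.3 [263.1 203.7]
```

View pics/c6.png

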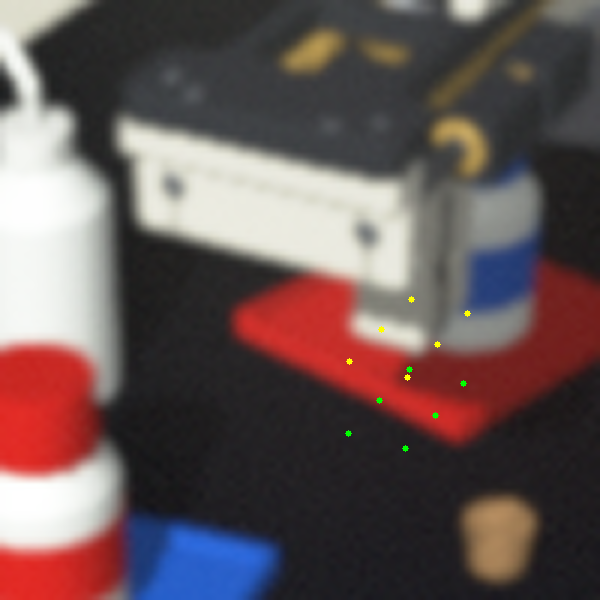

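The side view shows the fingertips about 16 px, or roughly 30 mm, above where the reported pose puts them. A gentle touch on bare bench will settle the height.

```bash
python3 -m inch '[[0,[0,0,0.7],[0,0,0]],[0,[0,0,0.8],[0,0,0]],[0,[0,0,0.8],[0,0,0]],[0,[0,0,0.4],[0,0,0]],[0,[0,0,0],[0,0,0]],[0,[0,0,0],[0,0,0]]]'; python3 - <<'E'
from h import *
im=read_camera("side");s=sense();p=s["tool_pos"];print(p,s["force"])
f=6;o=[220,110];a=cv2.resize(im[o[1]:o[1]+100,o[0]:o[0]+100],None,fx=f,fy=f,interpolation=cv2.INTER_CUBIC)
for dz,c in((0,(0,255,0)),(.03,(255,255,0))):
  for sx in(-.0095,.0095):
    for sy in(-.021,0,.021): cv2.circle(a,tuple(int(v) for v in ((proj("side",p+[sx,sy,dz-.011])-o+.5)*f).round()),3,c,-1)
cv2.imwrite("pics/c7.png",a[...,::-1])
E
```

```text
time: 6.85
tool_pos: [0.5243, -0.0184, 0.0316]
tcp_rot: [-0.001, -3.141, 0.001]
force: [1.2, 0.4, 0.9]
width: 0.0006
finger_force: 0.0
[ 0.52469418 -0.0182645   0.03231194] [0.17740136 0.29436025 0.51842588]
```

View pics/c7.png

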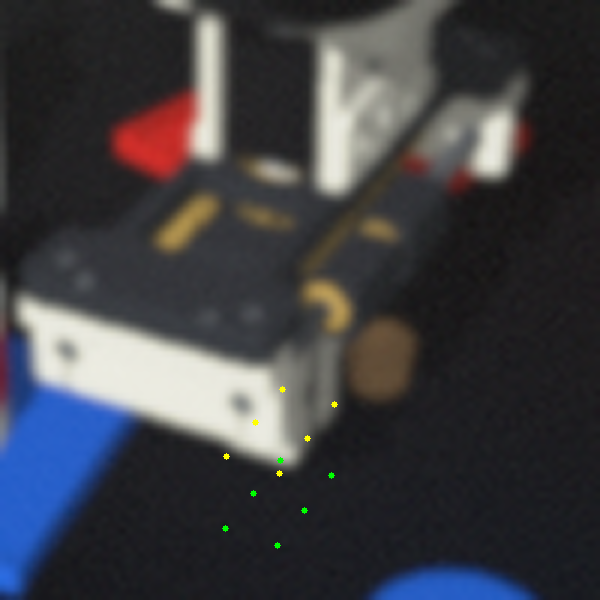

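```bash
python3 -m inch '[[0,[0,0,0.3],[0,0,0]],[0,[0,0,0.2],[0,0,0]],[0,[0,0,0.05],[0,0,0]],[0,[0,0,0],[0,0,0]]]'; for i in 1; do python3 -m inch '[[0,[0,0,0.1],[0,0,0]],[0,[0,0,0.05],[0,0,0]],[0,[0,0,0],[0,0,0]]]'; done
```

```text
time: 7.3
tool_pos: [0.5234, -0.0185, 0.0094]
tcp_rot: [-0.001, -3.141, 0.0]
force: [0.0, -0.2, -0.3]
width: 0.0003
finger_force: 0.0
time: 7.6
tool_pos: [0.5235, -0.0184, 0.0035]
tcp_rot: [-0.001, -3.141, 0.0]
force: [-0.5, -0.0, 1.0]
width: 0.0002
finger_force: 0.0
```

```bash
python3 -m inch '[[0,[0,0,0.1],[0,0,0]],[0,[0,0,0.1],[0,0,0]],[0,[0,0,0],[0,0,0]]]'|grep -E "pos|force:"; python3 -m inch '[[0,[0,0,0.05],[0,0,0]],[0,[0,0,0.05],[0,0,0]],[0,[0,0,0],[0,0,0]]]'|grep -E "pos|force:"; python3 - <<'E'
from h import *
im=read_camera("side");s=sense();p=s["tool_pos"];print(p,s["force"])
f=6;o=[220,110];a=cv2.resize(im[o[1]:o[1]+100,o[0]:o[0]+100],None,fx=f,fy=f,interpolation=cv2.INTER_CUBIC)
cv2.imwrite("pics/c8.png",a[...,::-1])
E
```

```text
tool_pos: [0.5232, -0.0185, -0.0049]
force: [0.1, -0.4, 0.2]
finger_force: 0.0
tool_pos: [0.5235, -0.0184, -0.0085]
force: [0.4, -0.0, 0.4]
finger_force: 0.0
[ 0.52359172 -0.01839034 -0.00835634] [ 0.33621804 -0.47434801 -0.57941914]
```

```bash
M(){ grep -E "pos|^force:"; }; python3 -m inch '[[0,[0,0,0.05],[0,0,0]],[0,[0,0,0.05],[0,0,0]],[0,[0,0,0],[0,0,0]]]'|M; python3 -m inch '[[0,[0,0,0.05],[0,0,0]],[0,[0,0,0],[0,0,0]]]'|M; python3 -m inch '[[0,[0,0,0.05],[0,0,0]],[0,[0,0,0],[0,0,0]]]'|M
```

```text
tool_pos: [0.5235, -0.0184, -0.0125]
force: [0.3, 0.2, 0.7]
tool_pos: [0.5235, -0.0184, -0.0145]
force: [-0.5, -0.2, 0.3]
tool_pos: [0.5237, -0.0183, -0.0164]
force: [0.3, 0.2, 0.2]
```

```bash
M(){ grep -E "pos|^force:"; }; python3 -m inch '[[0,[0,0,0.05],[0,0,0]],[0,[0,0,0],[0,0,0]]]'|M; python3 -m inch '[[0,[0,0,0.04],[0,0,0]],[0,[0,0,0],[0,0,0]]]'|M
```

```text
tool_pos: [0.5238, -0.0183, -0.0166]
force: [-7.8, 1.5, 21.0]
tool_pos: [0.5239, -0.0183, -0.0167]
force: [-13.8, 2.1, 39.9]
```

Contact comes at a reported TCP z of -0.0165, so the real fingertips sit 27.5 mm higher than reported. There may be a lateral bias too. I'll estimate it by tracking the round wrist cover in the top view at several positions.

```bash
cat > fl.py <<'E'
from h import *; import json,os
t=read_camera("top"); s=sense(); p=s["tool_pos"]; g=cv2.cvtColor(t,cv2.COLOR_RGB2GRAY)
c=cv2.HoughCircles(cv2.GaussianBlur(cv2.resize(g,None,fx=3,fy=3,interpolation=2),(0,0),2),cv2.HOUGH_GRADIENT,1,60,param1=60,param2=35,minRadius=60,maxRadius=150)
e=proj("top",p+[0,0,.4])
c=(c[0]-[1,1,0])/3; i=np.argmin(np.hypot(*(c[:,:2]-e).T)); print(p,s["tcp_rot"],e,c[i])
L=json.load(open("fl.json")) if os.path.exists("fl.json") else []
L.append([p.tolist(),c[i].tolist()]); json.dump(L,open("fl.json","w"))
cv2.imwrite("pics/fl%d.png"%len(L),t[...,::-1]); cv2.imwrite("pics/fs%d.png"%len(L),read_camera("side")[...,::-1])
E
R='[1,[0,0,-1],[0,0,0]]'
python3 -m inch '[[0,[0,0,-0.5],[0,0,0]],[0,[0,0,-1],[0,0,0]],[0,[0,0,-1],[0,0,0]],[0,[0,0,-1],[0,0,0]],[0,[0,0,-1],[0,0,0]],[0,[0,0,0],[0,0,0]],[0,[0,0,0],[0,0,0]]]'|grep pos; python3 fl.py
python3 -m inch '[[0,[0,-1,0],[0,0,0]],[0,[0,-1,0],[0,0,0]],[0,[0,-1,0],[0,0,0]],[0,[0,-1,0],[0,0,0]],[0,[0,-1,0],[0,0,0]],[0,[0,-1,0],[0,0,0]],[0,[0,0,0],[0,0,0]],[0,[0,0,0],[0,0,0]]]'|grep pos; python3 fl.py
python3 -m inch '[[1,[-1,1,0],[0,0,0]],[1,[-1,1,0],[0,0,0]],[1,[-1,1,0],[0,0,0]],[1,[-1,1,0],[0,0,0]],[1,[-0.5,1,0],[0,0,0]],[1,[0,1,0],[0,0,0]],[1,[0,0,0],[0,0,0]],[1,[0,0,0],[0,0,0]]]'|grep pos; python3 fl.py
```

```text
tool_pos: [0.524, -0.0181, 0.1611]
[ 0.52320674 -0.01835078  0.15983512] [-1.60605447e-03 -3.14149072e+00 -7.27275117e-04] [267.88380437 201.77753147] [271.16666667 201.5         39.5       ]
tool_pos: [0.5223, -0.2591, 0.1581]
tool_pos: [0.6846, -0.0344, 0.1595]
[ 0.68456268 -0.03559605  0.15974057] [ 2.58154970e-03 -3.14066280e+00  2.64850913e-04] [282.160078    83.78087059] [278.5         96.83333333  32.63333384]Traceback (most recent call last):
  File "fl.py", line 5, in <module>
    c=(c[0]-[1,1,0])/3; i=np.argmin(np.hypot(*(c[:,:2]-e).T)); print(p,s["tcp_rot"],e,c[i])
       ~^^^
TypeError: 'NoneType' object is not subscriptable
```

```bash
python3 - <<'E'
import cv2,numpy as np
t=cv2.imread("pics/fl2.png")[20:200,180:380]; s=cv2.imread("pics/fs2.png")[20:200,120:320]
cv2.imwrite("pics/v10.png",np.hstack([cv2.resize(t,None,fx=2,fy=2.6),cv2.resize(s,None,fx=2,fy=2.6)]))
E
```

```text
(no output)
```

View pics/v10.png

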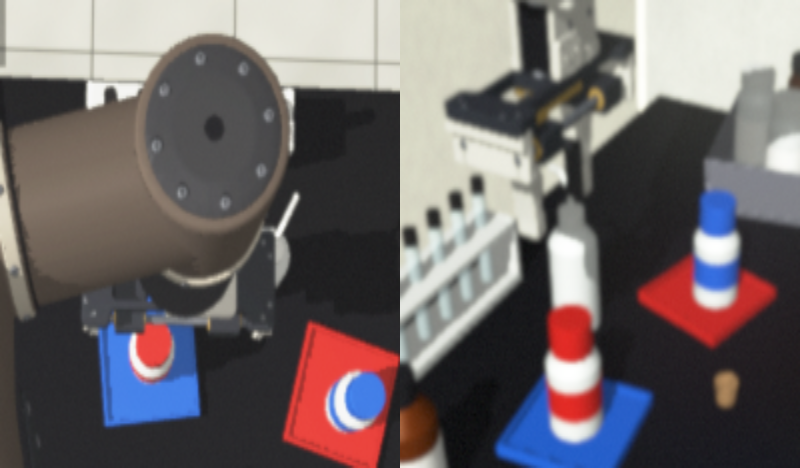

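```bash
python3 - <<'E'
from h import *
p1=np.array([.52321,-.01835,.15984]);p3=np.array([.68456,-.0356,.15974])
o1=np.array([271.17,201.5]);o3=np.array([287,69.2])
s=least_squares(lambda d:np.r_[proj("top",p1+d)-o1,proj("top",p3+d)-o3],[0,0,.4],diff_step=1e-3); print("flange",s.x,s.fun)
f=lambda d:np.r_[proj("side",p3+d+[0,.065,-.011])-[184,110.4],proj("side",p3+d+[0,-.044,-.011])-[209,93]]
for d0 in([0,0,.0275],):
  s=least_squares(f,d0); print("side",s.x,s.fun)
  s=least_squares(lambda d:f([d[0],d[1],.0275]),[0,0]); print("side z fixed",s.x,s.fun)
E
```

```text
flange [-2.01700948e-03  1.49256200e-04  4.64072492e-01] [-0.06059399 -0.00730683  0.06169387  0.00743946]
side [ 0.11061367 -0.16181454 -0.05976894] [ 0.02192032  0.03131989 -0.02370916 -0.03387578]
side z fixed [ 0.00357188 -0.01516678] [-2.91139457  1.75640863  3.21754605 -2.59968804]
```

Laterally the pose is right, within 2 mm. Only z is off: true z = reported + 27.5 mm. I'll regrasp with reported z = 0.060, going straight above first.

```bash
sed -i 's/^T=np.array(eval(sys.argv\[1\]))/T=np.array(eval(sys.argv[1]))-[0,0,.0275]/' d.py; python3 -m inch '[[1,[0.3,0.3,0],[0,0,0]],[1,[0.22,0.16,0],[0,0,0]],[1,[0,0,0],[0,0,0]],[1,[0,0,0],[0,0,0]]]'; python3 d.py '[.6638,-.0171,.087]'
```

```text
time: 12.3
tool_pos: [0.6642, -0.0191, 0.1607]
tcp_rot: [0.001, 3.141, 0.0]
force: [-0.0, -0.3, -0.1]
width: 0.0874
finger_force: 0.0
t 12.3 pos [ 0.6642 -0.0191  0.1607] w 0.0874 units [0.01 0.05 2.53] turn to aligned [ 0.    0.01 -0.01] j [ 0.26  0.37 -0.08  0.   -1.12 -1.84]
```

```bash
python3 -m inch '[[1,[0,0.04,0.5],[0,0,0]],[1,[0,0,0.8],[0,0,0]],[1,[0,0,0.6],[0,0,0]],[1,[0,0,0.4],[0,0,0]],[1,[0,0,0.23],[0,0,0]],[0,[0,0,0],[0,0,0]],[0,[0,0,0],[0,0,0]],[0,[0,0,0],[0,0,0]],[0,[0,0,0],[0,0,0]],[0,[0,0,0],[0,0,0]],[0,[0,0,0],[0,0,0]],[0,[0,0,0],[0,0,0]],[0,[0,0,0],[0,0,0]]]'; python3 d.py '[.6,.297,.16]'
```

```text
time: 13.6
tool_pos: [0.6645, -0.0169, 0.0593]
tcp_rot: [0.001, 3.141, 0.0]
force: [0.0, 1.0, 2.2]
width: 0.0435
finger_force: 30.0
t 13.6 pos [ 0.6645 -0.0169  0.0593] w 0.0435 units [ 1.62  7.85 -1.83] turn to aligned [ 0.    0.01 -0.  ] j [ 0.27  0.46 -0.19  0.   -0.91 -1.84]
```

```bash
python3 -m inch '[[0,[0,0,-0.2],[0,0,0]],[0,[0,0,-0.4],[0,0,0]],[0,[0,0,-0.4],[0,0,0]],[0,[0,0,-0.25],[0,0,0]],[0,[0.05,0.25,0],[0,0,0]],[0,[0.1,0.5,0],[0,0,0]],[0,[0.15,0.7,0],[0,0,0]],[0,[0.17,0.8,0],[0,0,0]],[0,[0.17,0.8,0],[0,0,0]],[0,[0.17,0.8,0],[0,0,0]],[0,[0.17,0.8,0],[0,0,0]],[0,[0.17,0.8,0],[0,0,0]],[0,[0.17,0.8,0],[0,0,0]],[0,[0.17,0.8,0],[0,0,0]],[0,[0.15,0.7,0],[0,0,0]],[0,[0.1,0.5,0],[0,0,0]],[0,[0.04,0.25,0],[0,0,0]],[0,[0,0,0],[0,0,0]],[0,[0,0,0],[0,0,0]]]'; python3 d.py '[.6,.297,.0895]'
```

```text
time: 15.5
tool_pos: [0.5932, 0.3224, 0.1086]
tcp_rot: [-0.001, -3.141, 0.001]
force: [0.8, 0.3, -1.6]
width: 0.0433
finger_force: 30.0
t 15.5 pos [0.5932 0.3224 0.1086] w 0.0433 units [-0.17 -0.63  1.17] turn to aligned [-0.01 -0.01 -0.01] j [ 0.79  0.43 -0.12 -0.   -1.02 -2.36]
```

```bash
python3 -m inch '[[0,[-0.08,-0.3,0.2],[0,0,0]],[0,[-0.09,-0.33,0.3],[0,0,0]],[0,[0,0,0.3],[0,0,0]],[0,[0,0,0.15],[0,0,0]],[0,[0,0,0.1],[0,0,0]],[0,[0,0,0],[0,0,0]]]'; python3 -m inch '[[0,[0,0,0.04],[0,0,0]],[0,[0,0,0.04],[0,0,0]],[0,[0,0,0],[0,0,0]]]'; python3 d.py '[.6,.297,.0895]'
```

```text
time: 16.1
tool_pos: [0.5999, 0.2975, 0.0661]
tcp_rot: [-0.001, -3.141, 0.001]
force: [-0.1, -0.0, -1.6]
width: 0.0434
finger_force: 30.0
time: 16.4
tool_pos: [0.6, 0.2981, 0.0639]
tcp_rot: [0.001, 3.141, 0.0]
force: [0.2, 0.2, -2.1]
width: 0.0434
finger_force: 30.0
t 16.4 pos [0.6    0.2981 0.0639] w 0.0434 units [ 0.   -0.03  0.05] turn to aligned [ 0.  0. -0.] j [ 0.75  0.47 -0.18 -0.   -0.93 -2.32]
```

```bash
M(){ grep -E "pos|^force"; }; python3 -m inch '[[0,[0,0,0.03],[0,0,0]],[0,[0,0,0],[0,0,0]]]'|M; python3 -m inch '[[0,[0,0,0.03],[0,0,0]],[0,[0,0,0],[0,0,0]]]'|M;  python3 -m inch '[[0,[0,0,0.03],[0,0,0]],[0,[0,0,0],[0,0,0]]]'|M
```

```text
tool_pos: [0.6, 0.2979, 0.0626]
force: [-0.1, -0.6, -1.3]
tool_pos: [0.6002, 0.2979, 0.0614]
force: [0.1, -0.2, -1.2]
tool_pos: [0.6005, 0.298, 0.0613]
force: [-2.1, -0.1, 4.4]
```

```bash
python3 -m inch '[[1,[0,0,0],[0,0,0]],[1,[0,0,0],[0,0,0]],[1,[0,0,0],[0,0,0]],[1,[0,0,0],[0,0,0]],[1,[0,0,0],[0,0,0]],[1,[0,0,0],[0,0,0]],[1,[0,0,-0.5],[0,0,0]],[1,[0,0,-1],[0,0,0]],[1,[0,0,-0.5],[0,0,0]],[1,[0,0,0],[0,0,0]],[1,[0,0,0],[0,0,0]]]'; python3 d.py '[.4481,.0105,.12]'; python3 - <<'E'
from h import *
s=read_camera("side"); t=read_camera("top"); cv2.imwrite("pics/s11.png",s[...,::-1])
for n in("side","top"): print([(r["position"],r["p"],onz(n,r["position"],.006)) for r in pinpoint(n,"jar_red")])
E
```

```text
time: 18.1
tool_pos: [0.6, 0.2979, 0.1404]
tcp_rot: [0.001, 3.141, 0.001]
force: [0.5, 0.1, -1.0]
width: 0.0873
finger_force: 0.0
t 18.1 pos [0.6    0.2979 0.1404] w 0.0873 units [ 3.79 -7.19  1.19] turn to aligned [ 0.01  0.   -0.01] j [ 0.75  0.4  -0.09 -0.   -1.08 -2.32]
[([133.3, 299.0], 0.7, array([0.59961768, 0.2961807 , 0.006     ]))]
[([135.5, 176.7], 0.36, array([0.60357895, 0.29292465, 0.006     ]))]
```

Red jar stands released on the tile near (0.600, 0.296). Next, the blue disc.

```bash
python3 -m inch '[[1,[0.42,-0.8,0],[0,0,0]],[1,[0.42,-0.8,0],[0,0,0]],[1,[0.42,-0.8,0],[0,0,0]],[1,[0.42,-0.8,0],[0,0,0]],[1,[0.42,-0.8,0],[0,0,0]],[1,[0.42,-0.8,0],[0,0,0]],[1,[0.42,-0.8,0],[0,0,0]],[1,[0.42,-0.8,0.3],[0,0,0]],[1,[0.42,-0.8,0.9],[0,0,0]],[1,[0,0,0],[0,0,0]],[1,[0,0,0],[0,0,0]]]'; python3 d.py '[.4481,.0105,.019]'
```

```text
time: 19.4
tool_pos: [0.4481, 0.0095, 0.0921]
tcp_rot: [-0.003, -3.14, 0.002]
force: [0.7, 0.2, 0.1]
width: 0.0878
finger_force: 0.0
t 19.4 pos [0.4481 0.0095 0.0921] w 0.0878 units [-0.01  0.03  2.51] turn to aligned [-0.01 -0.02 -0.02] j [ 0.46  0.1  -0.63  0.   -0.84 -2.04]
```

```bash
python3 -m inch '[[1,[0,0.03,0.7],[0,0,0]],[1,[0,0,0.8],[0,0,0]],[1,[0,0,0.5],[0,0,0]],[1,[0,0,0.35],[0,0,0]],[1,[0,0,0.16],[0,0,0]],[0,[0,0,0],[0,0,0]],[0,[0,0,0],[0,0,0]],[0,[0,0,0],[0,0,0]],[0,[0,0,0],[0,0,0]],[0,[0,0,0],[0,0,0]],[0,[0,0,0],[0,0,0]],[0,[0,0,0],[0,0,0]]]'; python3 d.py '[.6592,-.0138,.07]'
```

```text
time: 20.6
tool_pos: [0.4496, 0.012, -0.0068]
tcp_rot: [0.001, 3.14, 0.001]
force: [-1.3, 1.8, 6.3]
width: 0.0589
finger_force: 30.0
t 20.6 pos [ 0.4496  0.012  -0.0068] w 0.0589 units [-5.24 -0.64 -1.23] turn to aligned [ 0.01  0.01 -0.01] j [ 0.47  0.27 -0.74  0.   -0.56 -2.04]
```

```bash
python3 -m inch '[[0,[0,0,-0.3],[0,0,0]],[0,[0,0,-0.8],[0,0,0]],[0,[0,0,-0.4],[0,0,0]],[0,[0,0,0],[0,0,0]],[0,[0,0,0],[0,0,0]]]'; python3 - <<'E'
from h import *
s=read_camera("side"); cv2.imwrite("pics/v11.png",cv2.resize(s[130:260,220:350],(600,600),interpolation=3)[...,::-1]); p=sense()["tool_pos"]; print(p,(proj("side",p+[0,0,.0275-.011])-[220,130])*600/130)
E
python3 d.py '[.6592,-.0138,.07]'
```

```text
time: 21.1
tool_pos: [0.4489, 0.0117, 0.0525]
tcp_rot: [0.002, 3.141, 0.001]
force: [-0.1, 0.6, -0.5]
width: 0.0592
finger_force: 30.0
[0.44846505 0.0115643  0.05196236] [355.74412585 294.82768267]
t 21.15 pos [0.4485 0.0116 0.052 ] w 0.0588 units [-5.27 -0.63  0.23] turn to aligned [ 0.   -0.01 -0.01] j [ 0.47  0.16 -0.68 -0.   -0.73 -2.04]
```

View pics/v11.png

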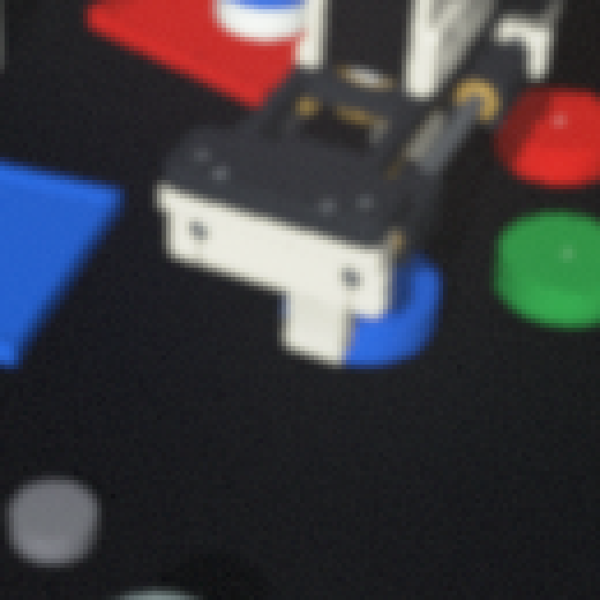

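Disc is held level, but the 6 N during the grasp suggests the tips touched bench, so the z bias may vary with place. I'll set the disc back down, open, and feel for the bench here.

```bash
M(){ grep -E "pos|^force|width"; }; python3 -m inch '[[0,[0,0,0.5],[0,0,0]],[0,[0,0,0.6],[0,0,0]],[0,[0,0,0.3],[0,0,0]],[0,[0,0,0],[0,0,0]],[0,[0,0,0],[0,0,0]]]'|M;  python3 -m inch '[[0,[0,0,0.05],[0,0,0]],[1,[0,0,0],[0,0,0]],[1,[0,0,0],[0,0,0]],[1,[0,0,0],[0,0,0]],[1,[0,0,0],[0,0,0]],[1,[0,0,0],[0,0,0]]]'|M
```

```text
tool_pos: [0.4484, 0.0114, -0.0041]
force: [0.1, -0.3, 0.6]
width: 0.0593
tool_pos: [0.4491, 0.0118, -0.0054]
force: [-0.3, -0.8, 0.5]
width: 0.0868
```

```bash
M(){ grep -E "pos|^force:"; }; python3 -m inch '[[1,[0,0,0.03],[0,0,0]],[1,[0,0,0],[0,0,0]]]'|M;python3 -m inch '[[1,[0,0,0.03],[0,0,0]],[1,[0,0,0],[0,0,0]]]'|M;python3 -m inch '[[1,[0,0,0.03],[0,0,0]],[1,[0,0,0],[0,0,0]]]'|M; python3 -m inch '[[1,[0,0,0.03],[0,0,0]],[1,[0,0,0],[0,0,0]]]'|M
```

```text
tool_pos: [0.4489, 0.0117, -0.0068]
force: [0.1, 0.4, -0.7]
tool_pos: [0.4489, 0.0117, -0.0081]
force: [0.4, -0.3, -0.1]
tool_pos: [0.4489, 0.0117, -0.0093]
force: [-0.7, 0.5, 1.2]
tool_pos: [0.4489, 0.0117, -0.0105]
force: [-1.0, 0.1, -0.2]
```

No bench contact down to -0.0105, so the bias is constant after all. Regrip at about -0.008.

```bash
python3 -m inch '[[1,[0,0,-0.05],[0,0,0]],[0,[0,0,0],[0,0,0]],[0,[0,0,0],[0,0,0]],[0,[0,0,0],[0,0,0]],[0,[0,0,0],[0,0,0]],[0,[0,0,0],[0,0,0]],[0,[0,0,0],[0,0,0]]]';python3 -m inch '[[0,[0,0,-0.3],[0,0,0]],[0,[0,0,-0.8],[0,0,0]],[0,[0,0,-0.4],[0,0,0]],[0,[-0.6,-0.07,0],[0,0,0]],[0,[-0.9,-0.11,0],[0,0,0]],[0,[-0.9,-0.11,0],[0,0,0]],[0,[-0.9,-0.11,0],[0,0,0]],[0,[-0.9,-0.11,0],[0,0,0]],[0,[-0.7,-0.09,0],[0,0,0]],[0,[-0.3,-0.04,0],[0,0,0]],[0,[0,0,0],[0,0,0]],[0,[0,0,0],[0,0,0]]]';  python3 d.py '[.6592,-.0138,.023]'
```

```text
time: 23.75
tool_pos: [0.449, 0.0117, -0.0083]
tcp_rot: [0.001, 3.142, 0.0]
force: [0.1, 0.2, 0.3]
width: 0.059
finger_force: 30.0
time: 24.95
tool_pos: [0.6558, -0.0141, 0.051]
tcp_rot: [-0.002, -3.14, 0.0]
force: [-1.3, -0.6, -1.2]
width: 0.0593
finger_force: 30.0
t 24.95 pos [ 0.6558 -0.0141  0.051 ] w 0.0593 units [-0.09  0.01  1.39] turn to aligned [-0.   -0.02 -0.01] j [ 0.27  0.46 -0.22 -0.   -0.89 -1.85]
```

```bash
M(){ grep -E "pos|^force:"; }; python3 -m inch '[[0,[-0.09,0.01,0.3],[0,0,0]],[0,[0,0,0.4],[0,0,0]],[0,[0,0,0.3],[0,0,0]],[0,[0,0,0.2],[0,0,0]],[0,[0,0,0.1],[0,0,0]],[0,[0,0,0],[0,0,0]]]'|M; python3 -m inch '[[0,[0,0,0.03],[0,0,0]],[0,[0,0,0],[0,0,0]]]'|M;python3 -m inch '[[0,[0,0,0.03],[0,0,0]],[0,[0,0,0],[0,0,0]]]'|M;python3 -m inch '[[0,[0,0,0.03],[0,0,0]],[0,[0,0,0],[0,0,0]]]'|M
```

```text
tool_pos: [0.6602, -0.0136, -0.0009]
force: [-0.2, 0.3, -0.2]
tool_pos: [0.6609, -0.0135, -0.0011]
force: [-0.5, -0.5, -0.2]
tool_pos: [0.6607, -0.0136, -0.0025]
force: [0.3, 0.7, -0.5]
tool_pos: [0.6605, -0.0136, -0.004]
force: [-0.7, 0.2, -1.1]
```

```bash
M(){ grep -E "pos|^force:"; }; python3 -m inch '[[0,[0,0,0.03],[0,0,0]],[0,[0,0,0],[0,0,0]]]'|M;python3 -m inch '[[0.74,[0,0,0],[0,0,0]],[0.74,[0,0,0],[0,0,0]],[0.74,[0,0,0],[0,0,0]],[0.74,[0,0,-0.2],[0,0,0]],[1,[0,0,-0.8],[0,0,0]],[1,[0,0,-1],[0,0,0]],[1,[0,0,-1],[0,0,0]],[1,[0,0,-1],[0,0,0]],[1,[0,0,0],[0,0,0]],[1,[0,0,0],[0,0,0]]]'; python3 d.py '[.6183,-.2773,.087]'
```

```text
tool_pos: [0.6607, -0.0136, -0.0043]
force: [-2.5, -0.4, 6.4]
time: 27.35
tool_pos: [0.6612, -0.0134, 0.1568]
tcp_rot: [0.001, 3.138, 0.002]
force: [0.2, -0.4, -0.6]
width: 0.0879
finger_force: 0.0
t 27.35 pos [ 0.6612 -0.0134  0.1568] w 0.0879 units [ 1.08 -6.6   2.42] turn to aligned [ 0.01  0.03 -0.01] j [ 0.27  0.37 -0.1  -0.   -1.1  -1.85]
```

```bash
python3 -m inch '[[1,[0.13,-0.82,0],[0,0,0]],[1,[0.13,-0.82,0],[0,0,0]],[1,[0.13,-0.82,0],[0,0,0]],[1,[0.13,-0.82,0],[0,0,0]],[1,[0.14,-0.83,0],[0,0,0]],[1,[0.14,-0.83,0],[0,0,0]],[1,[0.14,-0.83,0],[0,0,0]],[1,[0.14,-0.83,0],[0,0,0]],[1,[0,0,0],[0,0,0]],[1,[0,0,0],[0,0,0]]]'|grep pos; python3 d.py '[.6183,-.2773,.087]'; python3 - <<'E'
from h import *
for n in("side","top"):
    im=read_camera(n); cv2.imwrite(f"pics/{n}2.png",im[...,::-1])
    for q in("disc_blue","tray_blue"): print(n,q,[(np.round(r["position"],1),round(r["p"],2),onz(n,r["position"],.004).round(4)) for r in pinpoint(n,q)[:3]])
E
```

```text
tool_pos: [0.6162, -0.2782, 0.1533]
t 28.35 pos [ 0.6162 -0.2782  0.1533] w 0.0876 units [-0.06  0.02  2.35] turn to aligned [ 0.01 -0.02 -0.03] j [-0.14  0.4  -0.06 -0.   -1.12 -1.44]
side disc_blue [(array([209. , 182.2]), 0.96, array([ 0.6587, -0.0153,  0.004 ]))]
side tray_blue [(array([208.4, 184.6]), 0.55, array([ 0.6553, -0.0075,  0.004 ]))]
top disc_blue []
top tray_blue [(array([252.6, 158.1]), 0.61, array([ 0.6587, -0.0111,  0.004 ]))]
```

```bash
python3 -m inch '[[1,[-0.05,0.03,0.5],[0,0,0]],[1,[0,0,0.8],[0,0,0]],[1,[0,0,0.5],[0,0,0]],[1,[0,0,0.35],[0,0,0]],[1,[0,0,0.2],[0,0,0]],[0,[0,0,0],[0,0,0]],[0,[0,0,0],[0,0,0]],[0,[0,0,0],[0,0,0]],[0,[0,0,0],[0,0,0]],[0,[0,0,0],[0,0,0]],[0,[0,0,0],[0,0,0]],[0,[0,0,0],[0,0,0]],[0,[0,0,0],[0,0,0]]]'; python3 d.py '[.6597,-.0140,.145]'
```

```text
time: 29.95
tool_pos: [0.6194, -0.2764, 0.0612]
tcp_rot: [0.001, 3.141, -0.0]
force: [0.0, 0.8, 1.9]
width: 0.0437
finger_force: 30.0
t 29.95 pos [ 0.6194 -0.2764  0.0612] w 0.0437 units [-1.    6.56 -1.41] turn to aligned [-0.    0.   -0.01] j [-0.13  0.48 -0.16  0.   -0.93 -1.44]
```

```bash
python3 -m inch '[[0,[0,0,-0.2],[0,0,0]],[0,[0,0,-0.5],[0,0,0]],[0,[0,0,-0.5],[0,0,0]],[0,[0,0,-0.2],[0,0,0]],[0,[-0.05,0.3,0],[0,0,0]],[0,[-0.09,0.6,0],[0,0,0]],[0,[-0.12,0.8,0],[0,0,0]],[0,[-0.13,0.8,0],[0,0,0]],[0,[-0.13,0.8,0],[0,0,0]],[0,[-0.13,0.8,0],[0,0,0]],[0,[-0.13,0.8,0],[0,0,0]],[0,[-0.12,0.8,0],[0,0,0]],[0,[-0.1,0.6,0],[0,0,0]],[0,[-0.08,0.25,0],[0,0,0]],[0,[0,0,0],[0,0,0]],[0,[0,0,0],[0,0,0]]]'; python3 d.py '[.6605,-.0136,.1087]'
```

```text
time: 31.55
tool_pos: [0.6621, -0.0145, 0.1162]
tcp_rot: [-0.001, -3.14, 0.0]
force: [-0.5, -0.5, -1.8]
width: 0.0436
finger_force: 30.0
t 31.55 pos [ 0.6621 -0.0145  0.1162] w 0.0436 units [0.04 0.02 0.88] turn to aligned [-0.   -0.01 -0.  ] j [ 0.27  0.41 -0.14 -0.   -1.03 -1.84]
```

```bash
M(){ grep -E "pos|^force:"; }; python3 -m inch '[[0,[0.04,0.02,0.3],[0,0,0]],[0,[0,0,0.3],[0,0,0]],[0,[0,0,0.15],[0,0,0]],[0,[0,0,0.08],[0,0,0]],[0,[0,0,0],[0,0,0]],[0,[0,0,0],[0,0,0]]]'|M; python3 -m inch '[[0,[0,0,0.03],[0,0,0]],[0,[0,0,0],[0,0,0]]]'|M;python3 -m inch '[[0,[0,0,0.03],[0,0,0]],[0,[0,0,0],[0,0,0]]]'|M
```

```text
tool_pos: [0.6612, -0.0137, 0.0838]
force: [0.1, 0.2, -2.0]
tool_pos: [0.6611, -0.0135, 0.0827]
force: [0.2, -0.2, -1.8]
tool_pos: [0.6609, -0.0136, 0.0813]
force: [-0.2, 0.2, -2.5]
```

```bash
M(){ grep -E "pos|^force:"; }; python3 -m inch '[[0,[0,0,0.03],[0,0,0]],[0,[0,0,0],[0,0,0]]]'|M; python3 -m inch '[[0,[0,0,0.03],[0,0,0]],[0,[0,0,0],[0,0,0]]]'|M
```

```text
tool_pos: [0.6609, -0.0136, 0.0799]
force: [-0.7, 0.0, -2.0]
tool_pos: [0.6613, -0.0136, 0.0792]
force: [1.6, -0.1, 0.4]
```

Contact at the predicted height, so I release. After that comes the red disc.

```bash
python3 -m inch '[[0,[0,0,0.01],[0,0,0]],[1,[0,0,0],[0,0,0]],[1,[0,0,0],[0,0,0]],[1,[0,0,0],[0,0,0]],[1,[0,0,0],[0,0,0]],[1,[0,0,0],[0,0,0]],[1,[0,0,0],[0,0,0]],[1,[0,0,-0.5],[0,0,0]],[1,[0,0,-1],[0,0,0]],[1,[0,0,-0.5],[0,0,0]],[1,[0,0,0],[0,0,0]],[1,[0.3,-0.3,0],[0,0,0]],[1,[0.8,-0.8,0],[0,0,0]],[1,[0.8,-0.8,0],[0,0,0]],[1,[0.8,-0.8,0],[0,0,0]],[1,[0.8,-0.8,0],[0,0,0]],[1,[0.8,-0.8,0],[0,0,0]],[1,[0.8,-0.8,0],[0,0,0]],[1,[0,0,0],[0,0,0]],[1,[0,0,0],[0,0,0]]]'; python3 d.py '[.4341,-.2273,.12]'; python3 - <<'E'
from h import *
ims={n:read_camera(n) for n in("top","side")}
print("capB",cyl(ims,"blue",[.660,-.0136,.092],.022,.03)); print("capR",cyl(ims,"red",[.6,.297,.076],.022,.03)); print("discR",cyl(ims,"red",[.433,-.228,0],.03,.018))
E
```

```text
time: 34.95
tool_pos: [0.4553, -0.2183, 0.158]
tcp_rot: [-0.005, -3.141, -0.0]
force: [1.0, -0.0, 0.6]
width: 0.0878
finger_force: 0.0
t 34.95 pos [ 0.4553 -0.2183  0.158 ] w 0.0878 units [ 0.53 -0.23  1.64] turn to aligned [ 0.   -0.01 -0.03] j [-0.06  0.12 -0.43 -0.   -1.02 -1.52]
capB (array([ 0.651 , -0.0065,  0.0989]), np.float64(2.88), [(2181, 297), (422, 490)])
capR (array([0.5986, 0.2978, 0.0785]), np.float64(0.18), [(279, 327), (1061, 1071)])
discR (array([ 0.544 , -0.3245, -0.0887]), np.float64(32.44), [(2401, 448), (563, 464)])
```

```bash
python3 -m inch '[[1,[0.3,-0.1,0.5],[0,0,0]],[1,[0.23,-0.13,0.8],[0,0,0]],[1,[0,0,0.34],[0,0,0]],[1,[0,0,0],[0,0,0]],[1,[0,0,0],[0,0,0]]]'|grep pos; python3 d.py '[.4341,-.2273,.019]'
```

```text
tool_pos: [0.4365, -0.2263, 0.093]
t 35.55 pos [ 0.4365 -0.2263  0.093 ] w 0.0878 units [ 0.06 -0.03  2.54] turn to aligned [-0.   -0.01  0.01] j [-0.08  0.17 -0.54  0.   -0.86 -1.49]
```

```bash
python3 -m inch '[[1,[0.05,-0.03,0.7],[0,0,0]],[1,[0,0,0.8],[0,0,0]],[1,[0,0,0.5],[0,0,0]],[1,[0,0,0.35],[0,0,0]],[1,[0,0,0.18],[0,0,0]],[1,[0,0,0],[0,0,0]],[0,[0,0,0],[0,0,0]],[0,[0,0,0],[0,0,0]],[0,[0,0,0],[0,0,0]],[0,[0,0,0],[0,0,0]],[0,[0,0,0],[0,0,0]],[0,[0,0,0],[0,0,0]]]';  python3 d.py '[.625,-.269,.08]'
```

```text
time: 36.75
tool_pos: [0.4341, -0.2279, -0.0078]
tcp_rot: [0.001, 3.141, -0.0]
force: [-1.0, 1.6, 5.7]
width: 0.059
finger_force: 30.0
t 36.75 pos [ 0.4341 -0.2279 -0.0078] w 0.059 units [-4.78 -1.03 -1.5 ] turn to aligned [-0.    0.01 -0.01] j [-0.08  0.32 -0.65  0.   -0.6  -1.49]
```

```bash
python3 -m inch '[[0,[0,0,-0.3],[0,0,0]],[0,[0,0,-0.8],[0,0,0]],[0,[0,0,-0.4],[0,0,0]],[0,[-0.6,-0.13,0],[0,0,0]],[0,[-0.8,-0.18,0],[0,0,0]],[0,[-0.8,-0.18,0],[0,0,0]],[0,[-0.8,-0.18,0],[0,0,0]],[0,[-0.8,-0.18,0],[0,0,0]],[0,[-0.6,-0.13,0],[0,0,0]],[0,[-0.35,-0.08,0],[0,0,0]],[0,[0,0,0],[0,0,0]],[0,[0,0,0],[0,0,0]]]';  python3 d.py '[.6245,-.270,.0237]'
```

```text
time: 37.95
tool_pos: [0.6228, -0.2702, 0.0508]
tcp_rot: [-0.002, -3.14, -0.001]
force: [0.0, 1.3, -0.8]
width: 0.0591
finger_force: 30.0
t 37.95 pos [ 0.6228 -0.2702  0.0508] w 0.0591 units [-0.05  0.    1.37] turn to aligned [ 0.   -0.01 -0.01] j [-0.12  0.49 -0.16 -0.   -0.92 -1.45]
```

```bash
M(){ grep -E "pos|^force:"; }; python3 -m inch '[[0,[-0.02,0,0.3],[0,0,0]],[0,[0,0,0.4],[0,0,0]],[0,[0,0,0.3],[0,0,0]],[0,[0,0,0.2],[0,0,0]],[0,[0,0,0.1],[0,0,0]],[0,[0,0,0],[0,0,0]]]'|M; python3 -m inch '[[0,[0,0,0.03],[0,0,0]],[0,[0,0,0],[0,0,0]]]'|M;python3 -m inch '[[0,[0,0,0.03],[0,0,0]],[0,[0,0,0],[0,0,0]]]'|M
```

```text
tool_pos: [0.624, -0.2703, -0.0009]
force: [-0.6, 0.2, -0.1]
tool_pos: [0.6248, -0.2705, -0.0011]
force: [-0.4, -0.2, -0.2]
tool_pos: [0.6245, -0.2704, -0.0026]
force: [-0.1, 0.4, -0.2]
```

```bash
M(){ grep -E "pos|^force:"; }; python3 -m inch '[[0,[0,0,0.03],[0,0,0]],[0,[0,0,0],[0,0,0]]]'|M; python3 -m inch '[[0,[0,0,0.02],[0,0,0]],[0,[0,0,0],[0,0,0]]]'|M
```

```text
tool_pos: [0.6246, -0.2704, -0.0037]
force: [-0.3, -0.1, 0.5]
tool_pos: [0.6246, -0.2704, -0.0038]
force: [-1.6, 1.2, 7.3]
```

Contact at the expected height. Release, rise, and go towards the red jar on the tile by way of low x.

```bash
python3 -m inch '[[0.74,[0,0,0],[0,0,0]],[0.74,[0,0,0],[0,0,0]],[0.74,[0,0,0],[0,0,0]],[0.74,[0,0,-0.2],[0,0,0]],[1,[0,0,-0.8],[0,0,0]],[1,[0,0,-1],[0,0,0]],[1,[0,0,-1],[0,0,0]],[1,[0,0,-1],[0,0,0]],[1,[0.5,0.8,-0.3],[0,0,0]],[1,[0.5,0.9,0],[0,0,0]],[1,[0.5,0.9,0],[0,0,0]],[1,[0.5,0.9,0],[0,0,0]],[1,[0.5,0.9,0],[0,0,0]],[1,[0,0.9,0],[0,0,0]],[1,[0,0.9,0],[0,0,0]],[1,[0,0.9,0],[0,0,0]],[1,[0,0.9,0],[0,0,0]],[1,[0,0.9,0],[0,0,0]],[1,[0,0,0],[0,0,0]],[1,[0,0,0],[0,0,0]]]'; python3 d.py '[.5986,.2978,.18]'; cat > q.py <<'E'
from h import *
for n in("side","top"):
    im=read_camera(n); cv2.imwrite(f"pics/{n}3.png",im[...,::-1])
    for q,z in(("disc_blue",.004),("disc_red",.004),("jar_blue",.022),("jar_red",.022)): print(n,q,[(np.round(r["position"],1),round(r["p"],2),onz(n,r["position"],z).round(4)) for r in pinpoint(n,q)[:3]])
E
python3 q.py
```

```text
time: 41.35
tool_pos: [0.5246, 0.0865, 0.1676]
tcp_rot: [-0.002, 3.141, 0.0]
force: [0.0, -0.1, -0.2]
width: 0.0877
finger_force: 0.0
t 41.35 pos [0.5246 0.0865 0.1676] w 0.0877 units [-1.86  5.28  0.38] turn to aligned [0.   0.   0.01] j [ 0.53  0.16 -0.36  0.   -1.05 -2.1 ]
side disc_blue [(array([209.5, 182.5]), 0.47, array([ 0.6572, -0.0149,  0.004 ]))]
side disc_red [(array([345.3, 188.9]), 0.77, array([ 0.3914, -0.1284,  0.004 ])), (array([273.9, 133.4]), 0.76, array([ 0.6231, -0.2688,  0.004 ])), (array([384.1, 169.3]), 0.72, array([ 0.3351, -0.2391,  0.004 ]))]
side jar_blue [(array([208.6, 176.4]), 0.96, array([ 0.6565, -0.0125,  0.022 ]))]
side jar_red [(array([129.9, 298.9]), 0.9, array([0.5937, 0.3064, 0.022 ]))]
top disc_blue [(array([254.4, 157.9]), 0.4, array([ 0.6593, -0.0159,  0.004 ]))]
top disc_red [(array([350. , 173.3]), 0.82, array([ 0.6234, -0.2699,  0.004 ])), (array([340.6, 283. ]), 0.74, array([ 0.3352, -0.2462,  0.004 ])), (array([295., 261.]), 0.64, array([ 0.3907, -0.1261,  0.004 ]))]
top jar_blue [(array([254. , 158.2]), 0.92, array([ 0.656 , -0.0143,  0.022 ]))]
top jar_red [(array([133.3, 173.7]), 0.84, array([0.6098, 0.2949, 0.022 ]))]
```

```bash
python3 -m inch '[[1,[-0.3,0.85,0],[0,0,0]],[1,[-0.3,0.85,0],[0,0,0]],[1,[-0.3,0.85,0],[0,0,0]],[1,[-0.32,0.9,0],[0,0,0]],[1,[-0.32,0.9,0],[0,0,0]],[1,[-0.32,0.9,0.3],[0,0,0]],[1,[0,0,0],[0,0,0]],[1,[0,0,0],[0,0,0]]]'|grep pos; python3 d.py '[.5990,.2979,.089]'
```

```text
tool_pos: [0.5989, 0.296, 0.154]
t 42.65 pos [0.5989 0.296  0.154 ] w 0.0878 units [-0.01  0.05  2.31] turn to aligned [-0.01 -0.02  0.  ] j [ 0.75  0.39 -0.08 -0.   -1.11 -2.32]
```

```bash
python3 -m inch '[[1,[0,0.05,0.5],[0,0,0]],[1,[0,0,0.8],[0,0,0]],[1,[0,0,0.5],[0,0,0]],[1,[0,0,0.35],[0,0,0]],[1,[0,0,0.16],[0,0,0]],[0,[0,0,0],[0,0,0]],[0,[0,0,0],[0,0,0]],[0,[0,0,0],[0,0,0]],[0,[0,0,0],[0,0,0]],[0,[0,0,0],[0,0,0]],[0,[0,0,0],[0,0,0]],[0,[0,0,0],[0,0,0]],[0,[0,0,0],[0,0,0]]]'; python3 d.py '[.54,.13,.165]'
```

```text
time: 43.95
tool_pos: [0.5994, 0.2979, 0.0631]
tcp_rot: [0.001, 3.141, 0.0]
force: [-0.4, 1.4, 1.8]
width: 0.0435
finger_force: 30.0
t 43.95 pos [0.5994 0.2979 0.0631] w 0.0435 units [ 1.48 -4.2  -1.86] turn to aligned [ 0.  0. -0.] j [ 0.75  0.47 -0.18  0.   -0.93 -2.32]
```

```bash
python3 -m inch '[[0,[0,0,-0.2],[0,0,0]],[0,[0,0,-0.5],[0,0,0]],[0,[0,0,-0.6],[0,0,0]],[0,[0,0,-0.4],[0,0,0]],[0,[0.1,-0.2,-0.2],[0,0,0]],[0,[0.25,-0.5,0],[0,0,0]],[0,[0.4,-0.75,0],[0,0,0]],[0,[0.45,-0.8,0],[0,0,0]],[0,[0.45,-0.8,0],[0,0,0]],[0,[0.4,-0.8,0],[0,0,0]],[0,[0.3,-0.8,0],[0,0,0]],[0,[0.15,-0.8,0],[0,0,0]],[0,[0,-0.8,0],[0,0,0]],[0,[0,-0.8,0],[0,0,0]],[0,[0,-0.8,0],[0,0,0]],[0,[0,-0.8,0],[0,0,0]],[0,[0,-0.8,0],[0,0,0]],[0,[0,-0.6,0],[0,0,0]],[0,[0,-0.3,0],[0,0,0]],[0,[0,0,0],[0,0,0]]]'; python3 d.py '[.6244,-.2702,.1686]'
```

```text
time: 45.95
tool_pos: [0.4979, -0.1176, 0.1384]
tcp_rot: [-0.005, -3.14, -0.0]
force: [-0.7, -0.5, -1.8]
width: 0.0435
finger_force: 30.0
t 45.95 pos [ 0.4979 -0.1176  0.1384] w 0.0435 units [-3.17 -3.81 -0.07] turn to aligned [ 0.   -0.01 -0.03] j [ 0.15  0.15 -0.44 -0.   -0.98 -1.73]
```

```bash
python3 -m inch '[[0,[-0.25,-0.3,0],[0,0,0]],[0,[-0.45,-0.55,0],[0,0,0]],[0,[-0.55,-0.65,0],[0,0,0]],[0,[-0.55,-0.66,0],[0,0,0]],[0,[-0.55,-0.65,0],[0,0,0]],[0,[-0.45,-0.55,0],[0,0,0]],[0,[-0.27,-0.3,0],[0,0,0]],[0,[-0.1,-0.15,0],[0,0,0]],[0,[0,0,0],[0,0,0]],[0,[0,0,0],[0,0,0]]]'|grep pos; python3 d.py '[.6244,-.2702,.1106]'
```

```text
tool_pos: [0.6252, -0.268, 0.1386]
t 46.95 pos [ 0.6252 -0.268   0.1386] w 0.0433 units [ 0.02 -0.06  1.39] turn to aligned [ 0.   -0.01 -0.  ] j [-0.12  0.42 -0.07 -0.   -1.09 -1.45]
```

```bash
M(){ grep -E "pos|^force:"; }; python3 -m inch '[[0,[0.02,-0.05,0.3],[0,0,0]],[0,[0,0,0.45],[0,0,0]],[0,[0,0,0.35],[0,0,0]],[0,[0,0,0.2],[0,0,0]],[0,[0,0,0.08],[0,0,0]],[0,[0,0,0],[0,0,0]],[0,[0,0,0],[0,0,0]]]'|M; python3 -m inch '[[0,[0,0,0.03],[0,0,0]],[0,[0,0,0],[0,0,0]]]'|M
```

```text
tool_pos: [0.6253, -0.2709, 0.0843]
force: [0.4, 0.2, -1.8]
tool_pos: [0.625, -0.2708, 0.0829]
force: [-0.0, -0.5, -2.6]
```

```bash
M(){ grep -E "pos|^force:"; }; python3 -m inch '[[0,[0,0,0.03],[0,0,0]],[0,[0,0,0.03],[0,0,0]],[0,[0,0,0],[0,0,0]]]'|M; python3 -m inch '[[0,[0,0,0.03],[0,0,0]],[0,[0,0,0],[0,0,0]]]'|M
```

```text
tool_pos: [0.6247, -0.2708, 0.0799]
force: [0.7, 0.1, -2.6]
tool_pos: [0.6251, -0.2709, 0.0791]
force: [0.7, -0.7, -0.1]
```

Contact at the predicted 0.0791. Release, rise and back away for a final check.

```bash
python3 -m inch '[[0,[0,0,0.01],[0,0,0]],[1,[0,0,0],[0,0,0]],[1,[0,0,0],[0,0,0]],[1,[0,0,0],[0,0,0]],[1,[0,0,0],[0,0,0]],[1,[0,0,0],[0,0,0]],[1,[0,0,0],[0,0,0]],[1,[0,0,-0.5],[0,0,0]],[1,[0,0,-1],[0,0,0]],[1,[0,0,-0.8],[0,0,0]],[1,[0.5,0.2,0],[0,0,0]],[1,[0.9,0.3,0],[0,0,0]],[1,[0.9,0.3,0],[0,0,0]],[1,[0.9,0.3,0],[0,0,0]],[1,[0.8,0.2,0],[0,0,0]],[1,[0,0,0],[0,0,0]],[1,[0,0,0],[0,0,0]]]'; python3 q.py; python3 - <<'E'
import cv2,numpy as np
t=cv2.imread("pics/top3.png")[100:300,130:390]; s=cv2.imread("pics/side3.png")[60:330,90:390]
cv2.imwrite("pics/v12.png",np.hstack([cv2.resize(t,(390,300)),cv2.resize(s,(400,300))]))
E
```

```text
time: 50.05
tool_pos: [0.465, -0.2187, 0.1714]
tcp_rot: [0.0, 3.14, -0.001]
force: [0.1, -0.8, 0.4]
width: 0.0878
finger_force: 0.0
side disc_blue []
side disc_red [(array([342.3, 190. ]), 0.92, array([ 0.3959, -0.1218,  0.004 ])), (array([384.1, 172. ]), 0.63, array([ 0.3327, -0.2286,  0.004 ])), (array([272.1, 133.4]), 0.6, array([ 0.6272, -0.2667,  0.004 ]))]
side jar_blue [(array([209.9, 177.4]), 0.84, array([ 0.6522, -0.0107,  0.022 ])), (array([272.6, 131.7]), 0.69, array([ 0.6169, -0.2463,  0.022 ]))]
side jar_red []
top disc_blue [(array([254.2, 157.9]), 0.45, array([ 0.6593, -0.0153,  0.004 ]))]
top disc_red [(array([171.7, 238.7]), 0.73, array([0.4442, 0.1954, 0.004 ])), (array([340. , 281.9]), 0.58, array([ 0.338 , -0.2447,  0.004 ])), (array([349.8, 175.1]), 0.39, array([ 0.6186, -0.2694,  0.004 ]))]
top jar_blue [(array([252.9, 155.3]), 0.91, array([ 0.6635, -0.0113,  0.022 ]))]
top jar_red [(array([351. , 170.7]), 0.81, array([ 0.6283, -0.268 ,  0.022 ])), (array([254.3, 155.7]), 0.74, array([ 0.6625, -0.015 ,  0.022 ]))]
```

View pics/v12.png

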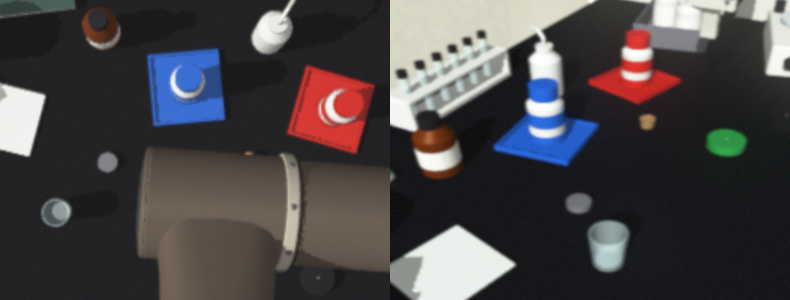

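The final view shows both jars upright in their own trays, on their discs: blue at about (187,85) and red at about (345,105) in the left panel. The beaker and bottles have not moved and the gripper is clear. Handing in.

```bash
python3 -c "
from rig import *
print(finish_job())"
```

```text
the job is handed in; nothing more can be done
None
```

I handed the job in at about 50 s with both jars upright, each on its own disc in its own tray and released; the final pictures show the beaker and both bottles where they stood, but the interface gave no verdict on whether it passed.

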